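# Load and start the curing lamp

### The job

Cure the two enamelled medals: push their tray all the way into the curing lamp, then swing the amber hatch fully shut, and only then press the green start button right down and let it go. Only push gently with the fingertips: grip and lift nothing, do not touch the medals, and leave everything else on the bench where it is.

Things in the scene. Friction and masses are not known exactly. Their poses are not given: they have to be found in the camera images.
- curing_lamp: White fixed bench lamp. Origin on the bench (z 0) under the middle of the mouth; x points into the chamber, y left, z up. In mm: housing x 0 to 214, y -78 to 78, roof z 102. Its 30 high plinth reaches forward to x -130 as a loading shelf with 5 high guide rails. The mouth (x 0) is 112 wide, z 30 to 78. The tray slides in until its back edge meets the back wall at x 200.
- tray: Loose aluminium tray 202 x 104 mm, 0.5 kg, between the rails, partly in the chamber already. Origin: underside, middle of its front face; x points into the chamber. The front is an upright plate, 36 mm high, 6 thick, with a black pad; behind it lie the medals in nests, tops 12 mm over the underside. Fully in, the origin is at x -2 mm of the lamp, the plate flush with the mouth.
- tray_front (a point): The middle of the tray's front face (black pad), 21 mm above its underside, 51 mm above the bench: where to push. The loaded tray slides with about 2 to 5 N.
- hatch (a joint): Angle of the hatch in rad: 0 shut, grows as it opens towards the robot; starts at 1.5 to 1.8, stays where it is left (under 1 N at its edge moves it). Amber window in an aluminium frame, 156 mm wide, 8 thick, 37 to 100 mm above the bench, on an upright hinge at the lamp's right (-y) edge. A tray standing out over 7 mm blocks it.
- hatch_hinge (a point): On the hatch's upright hinge axis, at mid height (68 mm above the bench), 13 mm before the mouth plane and 78 mm right of its middle. x: normal to the hatch, from outer to inner face; y: along the hatch from hinge to free edge, which has a 10 mm black finger pull on the outside. Shut, these axes are parallel to the lamp's.
- hatch_push (a point): Point on the hatch's outer face at mid height, 116 mm from the hinge axis and 40 mm from the free edge; axes as hatch_hinge. The hinge axis lies 4 mm behind the outer face.
- start (a joint): Travel of the green start button in m: 0 is up, 0.006 fully down; a spring returns it, fully down takes about 4 N.
- start_top (a point): Centre of the top of the green start button, 26 mm across, on the lamp's roof, right of its middle and 62 mm behind the mouth. It is pressed straight down.
- gold_medal: Gold octagonal medal, 90 mm, 8 mm thick, loose in the tray's front nest. Origin at the centre of its underside, 54 mm behind the tray's front face.
- silver_medal: Silver octagonal medal, 90 mm, 8 mm thick, loose in the tray's back nest. Origin at the centre of its underside, 153 mm behind the tray's front face.
- jar_yellow: Yellow enamel jar with white cap, 38 mm across, 42 mm high, standing left of the lamp. Origin at the centre of its underside.
- jar_green: Green enamel jar with black cap, 38 mm across, 42 mm high, left of the lamp. Origin at the centre of its underside.
- jar_white: White enamel jar with white cap, 38 mm across, 42 mm high, left of the lamp. Origin at the centre of its underside.
- tip_tin: Blue closed tin, 65x89x28 mm, right of the lamp. Origin at the centre of its underside.
- brass_weight: Brass ring, 42 mm across, 10 mm high, lying left of the loading shelf. Origin at the centre of its underside.
- syringe_green: Green dispensing syringe lying right of the lamp, 154 mm long, 20 mm high. Origin at its underside near the middle.
- tweezers: Steel tweezers, 124 mm long, 9 mm high, lying right of the lamp. Origin at the centre of the underside.
- touch_brush: Round brush with wooden handle, 159 mm long, 10 mm high, lying right of the lamp. Origin at its underside near the middle.
There are look-alikes about, which are no part of the job. Leave any blue, purple or red look-alike of the gold_medal alone.

How it is judged:
On the way, in this order (a step that is already met when the one before it is completed fails the run):
1. the tray is all the way in (x of tray in the frame of curing_lamp above -0.008 m and z of tray in the frame of curing_lamp below 0.034 m), for 0.2 s.
2. the hatch is shut (value of joint hatch below 0.035 rad), for 0.2 s.
3. the start button is pressed down (value of joint start above 0.0042 m), for 0.05 s.
At the end, for the whole second after the job is handed in: The tray is within 6 mm of fully in and flat on the shelf, both medals lie in their nests, the hatch is shut (under 0.035 rad), the start button has been pressed (over 4.2 mm) and is up again, all at rest (all of step 1 and x of gold_medal in the frame of tray between 0.0425 and 0.0665 m and z of each of gold_medal, silver_medal in the frame of tray below 0.009 m and x of silver_medal in the frame of tray between 0.141 and 0.165 m and value of joint hatch below 0.035 rad and value of joint start below 0.0015 m and linear speed of tray below 0.01 m/s); the robot touches nothing.
It fails at once if the start button is pressed while the hatch is open or the tray is out (value of joint start above 0.003 m and (value of joint hatch above 0.06 rad or not (x of tray in the frame of curing_lamp above -0.008 m and z of tray in the frame of curing_lamp below 0.034 m))).
It fails at once if the tray is lifted or tipped (height (world z) of tray above 0.04 m or angle between tray's own z axis and vertical above 0.1 rad).
It fails at once if the tray or any part of the lamp is squeezed, or pushed hard, with over 35 N (contact force between the fingers and tray above 35 N or contact force between the fingers and curing_lamp above 35 N).
It fails at once if a medal is touched by the fingers or leaves its nest (contact force between the fingers and gold_medal above 0.5 N or contact force between the fingers and silver_medal above 0.5 N or not (x of gold_medal in the frame of tray between 0.0425 and 0.0665 m and z of gold_medal in the frame of tray below 0.009 m) or not (x of silver_medal in the frame of tray between 0.141 and 0.165 m and z of silver_medal in the frame of tray below 0.009 m)).
It fails at once if another thing on the bench is moved more than 20 mm (distance of any of jar_yellow, jar_green, jar_white, tip_tin, brass_weight, syringe_green, tweezers, touch_brush from where it was at the start of the episode above 0.02 m).
It also fails if it takes over 58 s, if anything falls off the work surface, if the arm or the gripper's body presses on something with over 40 N, if the wrist force passes 120 N, or if a joint passes its speed limit or range.

### The arm

A 7-joint arm with a two-finger parallel gripper is mounted at the origin on a cart in front of the work surface, level with it; the furniture and walls round the work are solid. World frame = base frame: x ahead of the robot, y to its left, z up, the work surface at z = 0. Lengths are in m, angles in rad, forces in N, time in s.
With the tool pointing down it reaches from about 0.375 to 0.925 m from the base axis. Payload 3.1 kg.
Tool frame: the origin (TCP) lies at the very end of the fingers, on their centre line; the grasp point (between the pads) lies r.tcp_to_grasp behind it (r.tcp_to_grasp is the distance from the TCP to the grasp point, in m); z points along the fingers, y is the line along which they close (so a half turn about z gives the same grasp; the last joint's range is limited). The gripper opens to 85 mm and grips with 20 to 120 N. Pads are 22 mm wide; open, the fingers measure 114 mm over their backs; the gripper's body (76 mm by 85 mm) begins 54 mm behind the grasp point. The pads swing forward as they close: fully open they stand 13 mm farther back than shut.
Start: joints at [1.038, 0.383, 0.044, 1.598, -0.018, 1.161, -0.05], TCP at [0.274, -0.59, 0.231] pointing down, gripper open.
Joint ranges: [-2.61, 2.61], [-0.41, 2.15], [-1.48, 1.57], [0, 2.5], [-1.57, 4.71], [0.05, 1.97], [-2.85, 2.85]. Speed limits (rad/s): [2.79, 2.79, 3.14, 3.14, 3.14, 3.14, 3.14].

### API

Orientations are given as [roll, pitch, yaw] about the fixed x, y, z axes, in that order (R = Rz(yaw) Ry(pitch) Rx(roll)).
In Python, from rig import r, eyes gives the robot as it stands. The module is installed in compiled form; this text tells all that it offers.
- The arm moves only by the tool play_rows, never from a script. Its argument "deltas" is one flat list of numbers, 6 for each row, row after row: the shift along the tool's x, y, z each as a share of 250 mm, from -1 to 1, then the turn, a rotation vector about the tool's x, y, z each as a share of 360 degrees, from -1 to 1. A call has 1 to 10 rows; each row is the pose to reach, as a shift and turn from the pose commanded when the call began, along the tool's axes at that moment, turning the shorter way round; what a row does not reach only later rows make up. A row lasts 1/10 s, in which the tool goes at most 50 mm and 8.59 degrees, less where a joint would pass 70% of its speed; a pose out of reach is approached as far as the arm can. A call with a number of a shift or a turn outside -1 to 1 is refused whole. A call with a gripper value outside its range is refused whole. "gripper" is the opening, from -1 (shut) to 1 (fully open), so that 0 is half open, set as the call begins (left out, the last holds). The fingers move at their own pace and stop on an object; "force" is the grip in N (left out, the last holds). Time passes only in rows, so rows that repeat a pose let the fingers close. It gives the time, the measured TCP pose, the force, the opening and the grip force at its end, in the units of the state.
- r.get_obs(): the state, without advancing time (a new reading comes with each control period).
- eyes.capture(name): name is "scene" or "top" or "wrist"; returns a dict with "color" (400x640x3 uint8, blue, green, red), "range_z" (400x640 float32, m along the optical axis (not along the pixel's ray), 0 where there is no reading), "vfov" (degrees; the focal length in pixels is half the picture's height over the tangent of half this angle, whatever the lens; pixels are square), "cx", "cy" (the principal point, pixels), "R" (3x3) and "t" (3): a world point X has camera coordinates R X + t; the wrist camera has in their place "T_tool_cam" (4x4, takes a point from camera to tool coordinates, whose origin is the TCP and whose axes are the flange's). Camera axes: x right, y down, z forward; pixel columns grow to the right and rows downward; lengths in m; the calibration is good to about 2 mm. A picture is of the moment at which its call begins: read the wrist's pose just before it.
- r.hand_in(): hands the job in; it is judged then, once.
The state is a dict: "time": time; "qpos": joint angles; "joint_vel": joint speeds; "tau": joint torques, N m; "position": TCP position; "eef_rot": TCP orientation; "contact_force": force on the tool from outside, world axes, zero at the start; "wrist_torque": the same for the moment, N m; "finger_gap": finger opening in m; "grasp_force": force on a finger pad.
Only numpy, scipy, OpenCV 4.12 (cv2) and the standard library are available. Lean on these libraries where they do the work, as an engineer would, in place of code of your own. Each camera call takes 0.05 s, during which the arm holds its last target. There are 200 camera calls.

## Working session

There is one attempt and no reset: what is moved stays moved. The work goes in short steps, Python scripts to look and compute and a tool call to move; the robot and the scene stay as the last step left them, time stands still between calls to the robot, and variables do not carry over. Pictures are saved under pics/ and viewed, at most 10 in all, crops included, and the job is handed in when it is done.

Besides the shell and the picture viewer there is one more tool, called after "Emit:" as name(argument=value, ...) on one line, values as JSON. play_rows: Moves the arm, as the interface text tells. Its arguments: {"type":"object","properties":{"deltas":{"type":"array","items":{"type":"number","minimum":-1,"maximum":1}},"gripper":{"type":"number"},"force":{"type":"number"}},"required":["deltas"]}

```bash
mkdir -p pics; cat > h.py <<'E'
import numpy as np, cv2
from rig import r, eyes
def cap(n):
    o=r.get_obs(); c=eyes.capture(n); c['obs']=o; return c
def pt(c,u,v,z=None):
    f=200/np.tan(np.radians(c['vfov'])/2)
    d=np.array([(u-c['cx'])/f,(v-c['cy'])/f,1.])
    R,t=c['R'],c['t']
    if z is None:
        return R.T@(d*c['range_z'][int(v),int(u)]-t)
    o=-R.T@t; w=R.T@d
    return o+w*(z-o[2])/w[2]
E
python3 - <<'E'
from h import *
import pickle
for n in('top','scene'):
    c=cap(n); cv2.imwrite(f'pics/{n}.png',c['color']); pickle.dump(c,open(n+'.pkl','wb')); print(n,-c['R'].T@c['t'],c['vfov'])
o=r.get_obs(); print(o,r.tcp_to_grasp)
E
```

```text
top [0.38414908 0.14142681 0.92968579] 55.574951004548474
scene [0.57038488 0.80735128 0.73485255] 54.67495658838134
{'time': 0.1, 'qpos': array([ 1.03821017,  0.38380443,  0.04385673,  1.59944011, -0.0179242 ,
        1.16121534, -0.04984355]), 'joint_vel': array([-0.00043878, -0.00297112, -0.00085089, -0.00331509,  0.00111141,
       -0.00046037, -0.00075942]), 'tau': array([ 2.68218675e-03, -4.34732080e+01,  1.02920383e+00, -2.50457007e+01,
        1.08225178e-02,  5.40547888e-03, -2.92553949e-06]), 'position': array([ 0.27341524, -0.58873441,  0.22996929]), 'eef_rot': array([-3.13912101e+00,  1.17153895e-04,  4.34893920e-01]), 'contact_force': array([ 0.61913036,  0.12885458, -0.12296378]), 'wrist_torque': array([ 0.01098072, -0.02324703,  0.04008013]), 'grasp_force': 0.0, 'finger_gap': 0.08547024063463064} 0.0187
```

View pics/top.png

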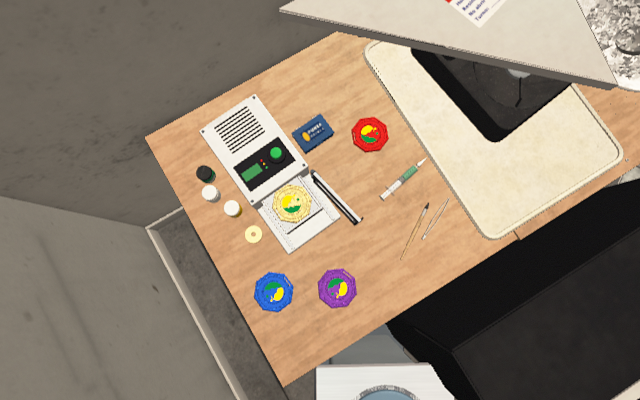

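View pics/scene.png

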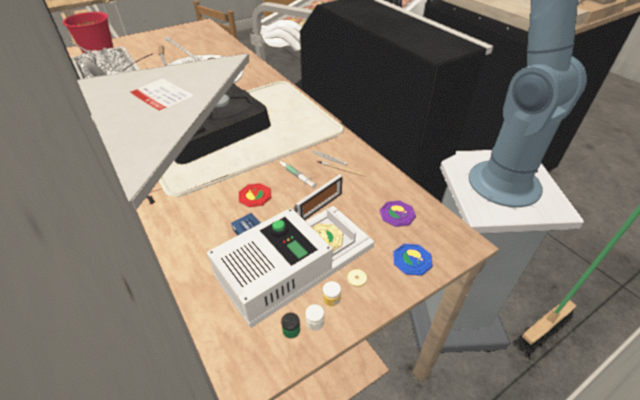

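The top view shows the lamp at about (200–310, 95–255), the button at (278,153), and the hatch open from (312,172) to (360,222). The gold medal and tray are around (293,205). I'll enlarge this area.

```bash
python3 - <<'E'
from h import *
import pickle
c=pickle.load(open('top.pkl','rb'))
im=c['color'][85:265,190:370]; cv2.imwrite('pics/crop.png',cv2.resize(im,None,fx=3.3,fy=3.3,interpolation=cv2.INTER_CUBIC))
for p in [(204,131),(254,97),(278,153),(312,172),(360,222),(375,390),(450,100),(330,20),(290,12)]: print(p,pt(c,*p))
E
```

```text
(204, 131) [0.6917394  0.40173647 0.10239112]
(254, 97) [0.77110999 0.28881383 0.10383022]
(278, 153) [0.63093939 0.23157527 0.12279357]
(312, 172) [0.5936235  0.15802465 0.09552406]
(360, 222) [0.48889168 0.04356918 0.00120067]
(375, 390) [0.0987048  0.02203243 0.00067203]
(450, 100) [ 0.79352406 -0.19317227  0.02198343]
(330, 20) [0.90217402 0.11295473 0.19036724]
(290, 12) [0.91986233 0.19792639 0.19350783]
```

View pics/crop.png

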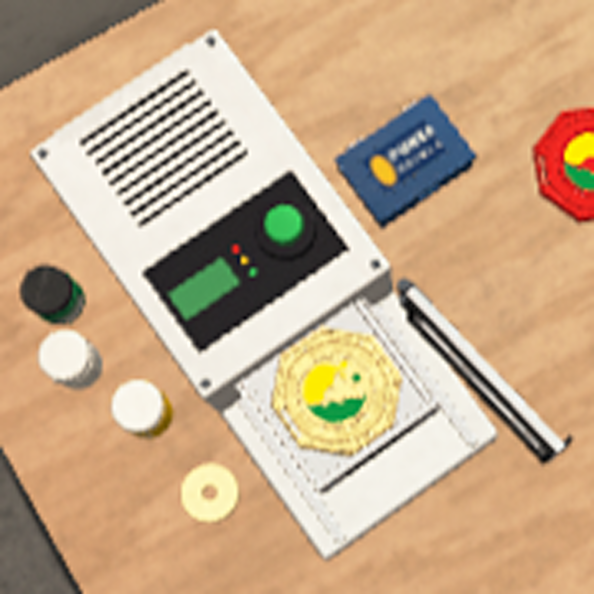

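The crop shows the roof corners at (33,153), (212,30), (390,268) and (207,392). The tray plate's black line runs (322,490)–(437,408), the button is at (285,223), and the hatch top runs (405,285)–(560,447).

```bash
python3 - <<'E'
from h import *
import pickle
c=pickle.load(open('top.pkl','rb'))
q=lambda u,v,z: pt(c,190+(u+.5)/3.3-.5,85+(v+.5)/3.3-.5,z)
img=[q(33,153,.102),q(212,30,.102),q(390,268,.102),q(207,392,.102)]
mod=np.array([[214,78],[214,-78],[0,-78],[0,78]])/1e3
P=np.array(img)[:,:2]; print(P)
pc,mc=P.mean(0),mod.mean(0)
H=(mod-mc).T@(P-pc); a=np.arctan2(H[0,1]-H[1,0],H[0,0]+H[1,1])
R=np.array([[np.cos(a),-np.sin(a)],[np.sin(a),np.cos(a)]]); o=pc-R@mc
print('yaw',a,'o',o,'res',P-(mod@R.T+o))
L=lambda X:(X[:2]-o)@R
# shelf front corners z=.03
for n,u,v,z in [('shelf L',328,557,.03),('shelfR',497,437,.03),('plate',322,490,.066),('plate',437,408,.066),('btn',285,223,.115),('hinge',405,285,.1),('free',560,447,.1),('brass',209,492,.01),('tin',405,160,.028)]: print(n,L(q(u,v,z)),q(u,v,z))
# depth points in lamp frame: tray plate & hatch
f=200/np.tan(np.radians(c['vfov'])/2)
v,u=np.mgrid[85:265,190:370]; Z=c['range_z'][85:265,190:370]
X=np.stack([(u-c['cx'])/f*Z,(v-c['cy'])/f*Z,Z],-1)-c['t']; X=X@c['R']
l=(X[...,:2]-o)@R; z=X[...,2]
m=(l[...,0]<-10)&(l[...,0]>-135)&(abs(l[...,1])<50)&(z>.052)&(z<.09)
print('plate pts',m.sum(),np.percentile(l[m],[5,50,95],axis=0),np.median(z[m]))
m=(l[...,0]<-5)&(l[...,0]>-200)&(l[...,1]<-65)&(z>.09)&(z<.11)
h=l[m]; print('hatch',m.sum(),h.min(0),h.max(0)); d=np.linalg.svd(h-h.mean(0))[2][0]; print(h.mean(0),d)
m=(abs(l[...,0]-.062)<.03)&(z>.112)&(z<.14)&(l[...,1]<0); print('btn',np.median(l[m],0),np.median(z[m]),m.sum())
E
```

```text
[[0.69201179 0.41171577]
 [0.77994898 0.28945714]
 [0.60629344 0.16703949]
 [0.52304464 0.29046808]]
yaw 0.6148943630297735 o [0.56292343 0.22794479] res [[-0.00071817 -0.00339277]
 [-0.00277304  0.00177477]
 [-0.00162603  0.00280778]
 [ 0.00511724 -0.00118979]]
shelf L [-0.12818811  0.07607425] [0.41432985 0.2161367  0.03      ]
shelfR [-0.13036805 -0.07263408] [0.49833491 0.09340907 0.03      ]
plate [-0.09107824  0.05098494] [0.4591158  0.21705054 0.066     ]
plate [-0.09188433 -0.04686374] [0.51490354 0.13665936 0.066     ]
btn [ 0.06415119 -0.0344073 ] [0.63517295 0.23684676 0.115     ]
hinge [-0.01489512 -0.076269  ] [0.59475406 0.15705307 0.1       ]
free [-0.16573771 -0.09433893] [0.48196468 0.05527602 0.1       ]
brass [-0.03641055  0.11986286] [0.46403649 0.30484866 0.01      ]
tin [ 0.07875698 -0.14245926] [0.70943564 0.15701189 0.028     ]Traceback (most recent call last):
  File "<stdin>", line 21, in <module>
    return _quantile_unchecked(
        a, q, axis, out, overwrite_input, method, keepdims, weights)
    return _ureduce(a,
                    func=_quantile_ureduce_func,
    ...<5 lines>...
                    overwrite_input=overwrite_input,
                    method=method)
    r = func(a, **kwargs)
    result = _quantile(arr,
                       quantiles=q,
    ...<2 lines>...
                       out=out,
                       weights=wgt)
    slices_having_nans = np.isnan(arr[-1, ...])
                                  ~~~^^^^^^^^^
IndexError: index -1 is out of bounds for axis 0 with size 0
```

The lamp fit is good (3–5 mm residual), the tray front sits at about x −0.091, and the hatch is at about 1.68 rad. Next I'll check the travel path from the start for obstacles such as the black box.

```bash
python3 - <<'E'
from h import *
import pickle
for n in('top','scene'):
    c=pickle.load(open(n+'.pkl','rb')); f=200/np.tan(np.radians(c['vfov'])/2)
    for X in([.274,-.59,.231],[.432,.136,.231],[.35,-.2,.231],[.0,0,.0]):
        p=c['R']@X+c['t']; print(n,X,p[:2]/p[2]*f+[c['cx'],c['cy']],p[2])
    v,u=np.mgrid[0:400,0:640]; Z=c['range_z']
    X=np.stack([(u-c['cx'])/f*Z,(v-c['cy'])/f*Z,Z],-1)-c['t']; X=X@c['R']
    X=X[Z>0]
    # highest z in grid cells
    for x0 in np.arange(0,1.0,.1):
        print('%.1f'%x0,[ '%.2f'%np.max(z) if len(z:=X[(abs(X[:,0]-x0-.05)<.05)&(abs(X[:,1]-y-.05)<.05)&(X[:,2]<1.2),2])>5 else '  - ' for y in np.arange(-.9,.5,.1)])
E
```

```text
top [0.274, -0.59, 0.231] [729.91044832 320.08735808] 0.6806702026502033
top [0.432, 0.136, 0.231] [323.50938726 239.41737701] 0.6978025699718526
top [0.35, -0.2, 0.231] [509.54544547 281.22505318] 0.6885158591812467
top [0.0, 0, 0.0] [386.38030465 435.8683898 ] 0.8613123025819848
0.0 ['  - ', '  - ', '  - ', '  - ', '  - ', '  - ', '-0.73', '0.01', '0.02', '0.02', '0.01', '  - ', '-0.73', '-0.73']
0.1 ['  - ', '  - ', '  - ', '  - ', '  - ', '0.34', '0.34', '0.34', '0.34', '0.01', '0.01', '0.01', '  - ', '-0.73']
0.2 ['  - ', '  - ', '  - ', '  - ', '  - ', '0.34', '0.34', '0.34', '0.34', '0.01', '0.01', '0.01', '0.00', '-0.73']
0.3 ['  - ', '  - ', '  - ', '  - ', '  - ', '0.34', '0.34', '0.34', '0.01', '0.01', '0.01', '0.01', '0.01', '  - ']
0.4 ['  - ', '  - ', '  - ', '  - ', '0.29', '0.34', '0.33', '0.01', '0.01', '0.10', '0.07', '0.07', '0.01', '0.01']
0.5 ['  - ', '  - ', '0.00', '0.18', '0.21', '0.03', '0.03', '0.03', '0.02', '0.10', '0.11', '0.11', '0.11', '0.05']
0.6 ['  - ', '  - ', '0.03', '0.03', '0.03', '0.10', '0.10', '0.03', '0.02', '0.01', '0.11', '0.13', '0.11', '0
[... 1119 characters left out ...]
4 ['  - ', '  - ', '  - ', '0.33', '0.33', '0.33', '0.31', '0.01', '0.01', '0.10', '0.07', '0.07', '0.01', '0.00']
0.5 ['0.20', '  - ', '  - ', '0.33', '0.33', '0.03', '0.02', '0.03', '0.02', '0.10', '0.10', '0.10', '0.10', '0.04']
0.6 ['0.19', '-0.00', '0.02', '0.02', '0.02', '0.10', '0.10', '0.03', '0.02', '0.01', '0.10', '0.12', '0.10', '0.10']
0.7 ['0.00', '0.00', '0.00', '0.03', '0.19', '0.19', '0.19', '0.10', '0.03', '0.01', '0.03', '0.10', '0.10', '0.65']
0.8 ['0.03', '0.03', '0.03', '  - ', '0.19', '0.19', '0.19', '0.19', '0.19', '0.19', '0.19', '0.59', '0.62', '0.63']
0.9 ['0.03', '0.08', '0.09', '  - ', '0.19', '0.19', '0.20', '0.19', '0.19', '0.19', '0.56', '0.58', '  - ', '  - ']
```

A black box 0.335 m high stands between the arm and the work. I'll go up to z ≈ 0.42 first and cross above it.

Emit:
play_rows(deltas=[0, 0, -0.76, 0, 0, 0, 0, 0, -0.76, 0, 0, 0, 0, 0, -0.76, 0, 0, 0, 0, 0, -0.76, 0, 0, 0, 0, 0, -0.76, 0, 0, 0], gripper=-1)

```text
time: 0.6
position: [0.2749, -0.592, 0.4298]
eef_rot: [3.127, -0.001, 0.435]
contact_force: [-0.6, -1.4, -0.3]
finger_gap: 0.0121
grasp_force: 0.0
```

Emit:
play_rows(deltas=[0.6, -0.79, 0, 0, 0, 0, 0.6, -0.79, 0, 0, 0, 0, 0.6, -0.79, 0, 0, 0, 0, 0.6, -0.79, 0, 0, 0, 0, 0.6, -0.79, 0, 0, 0, 0, 0.6, -0.79, 0, 0, 0, 0])

```text
time: 1.2
position: [0.3299, -0.3395, 0.4209]
eef_rot: [-3.139, -0.002, 0.448]
contact_force: [-0.0, -0.6, -0.3]
finger_gap: -0.0003
grasp_force: 0.0
```

Emit:
play_rows(deltas=[0.6, -0.79, 0, 0, 0, 0, 0.6, -0.79, 0, 0, 0, 0, 0.6, -0.79, 0, 0, 0, 0, 0.6, -0.79, 0, 0, 0, 0, 0.6, -0.79, 0, 0, 0, 0, 0.6, -0.79, 0, 0, 0, 0])

```text
time: 1.8
position: [0.3809, -0.0975, 0.4211]
eef_rot: [-3.141, -0.001, 0.448]
contact_force: [0.6, 0.2, -0.1]
finger_gap: 0.0
grasp_force: 0.0
```

Emit:
play_rows(deltas=[0.6, -0.79, 0, 0, 0, -0.0286, 0.6, -0.79, 0, 0, 0, -0.0286, 0.6, -0.79, 0, 0, 0, -0.0286, 0.6, -0.79, 0, 0, 0, -0.0286, 0.6, -0.79, 0, 0, 0, -0.0286, 0.6, -0.79, 0, 0, 0, -0.0286])

```text
time: 2.4
position: [0.4316, 0.1449, 0.421]
eef_rot: [-3.138, -0.002, 0.628]
contact_force: [-1.0, -0.2, -0.4]
finger_gap: -0.0004
grasp_force: 0.0
```

```bash
cat >> h.py <<'E'
from scipy.spatial.transform import Rotation as Ro
def wrist():
    c=cap('wrist'); o=c['obs']; M=np.eye(4); M[:3,:3]=Ro.from_euler('xyz',o['eef_rot']).as_matrix(); M[:3,3]=o['position']
    W=M@c['T_tool_cam']; c['R']=W[:3,:3].T; c['t']=-c['R']@W[:3,3]; return c
o_=np.array([.56292343,.22794479]); a_=.6149
Rl=np.array([[np.cos(a_),-np.sin(a_)],[np.sin(a_),np.cos(a_)]])
L=lambda X:(X[:2]-o_)@Rl
E
python3 - <<'E'
from h import *
import pickle
c=wrist(); pickle.dump(c,open('w.pkl','wb')); cv2.imwrite('pics/w.png',c['color']); print(L(c['obs']['position']),-c['R'].T@c['t'])
E
```

```text
[-0.15521729  0.00789887] [0.49642603 0.19212376 0.56346575]
```

View pics/w.png

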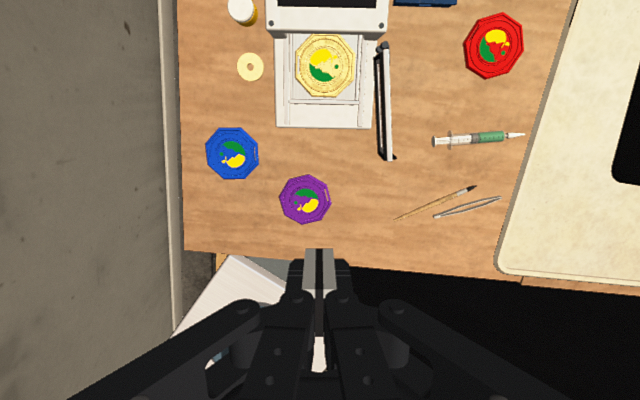

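The wrist view shows the shelf front corners at (277,128) and (371,129), the tray plate at about y 98–104, and the hatch from (380,45) to (386,158).

```bash
python3 - <<'E'
from h import *
import pickle
c=pickle.load(open('w.pkl','rb'))
for n,u,v,z in [('shelfL',276,128,.03),('shelfR',372,129,.03),('roofL',265,34,.102),('roofR',389,36,.102),('plate top',322,103,.066),('free',388,158,.1),('hinge',383,45,.1)]: print(n,L(pt(c,u,v,z)).round(4),pt(c,u,v)[2].round(3))
cv2.imwrite('pics/w2.png',cv2.resize(c['color'][0:165,225:425],None,fx=3.6,fy=3.6,interpolation=cv2.INTER_CUBIC))
E
```

```text
shelfL [-0.1309  0.0787] 0.0
shelfR [-0.1305 -0.0764] 0.003
roofL [-0.0051  0.08  ] -0.001
roofR [-0.0055 -0.0791] -0.001
plate top [-0.0902  0.0053] 0.065
free [-0.164 -0.091] 0.1
hinge [-0.0158 -0.0726] 0.096
```

View pics/w2.png

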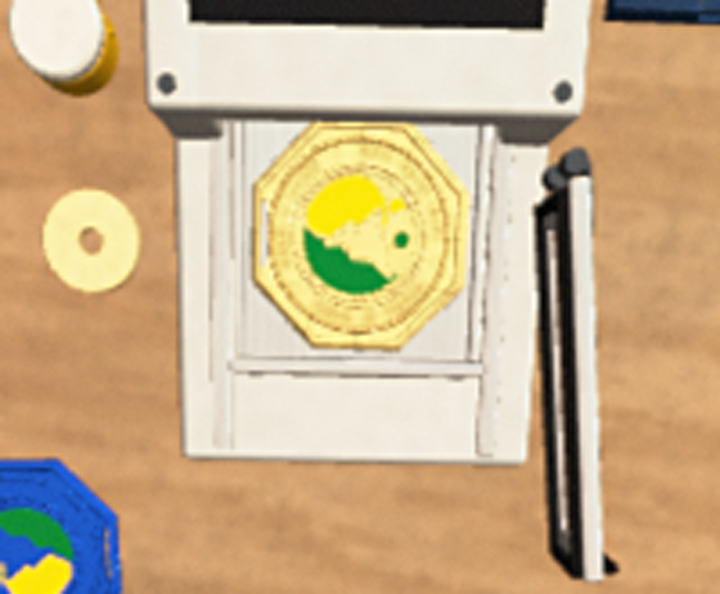

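Emit:
play_rows(deltas=[0.08, 0.032, 1, 0, 0, 0.002, 0.08, 0.032, 1, 0, 0, 0.002, 0.08, 0.032, 1, 0, 0, 0.002, 0.08, 0.032, 1, 0, 0, 0.002, 0.08, 0.032, 1, 0, 0, 0.002, 0.08, 0.032, 1, 0, 0, 0.002])

```text
time: 3.05
position: [0.4474, 0.1377, 0.1636]
eef_rot: [-3.134, 0.016, 0.599]
contact_force: [-1.4, -0.5, -0.1]
finger_gap: 0.0001
grasp_force: 0.0
```

Emit:
play_rows(deltas=[0, 0, 0.16, 0, 0, 0, 0, 0, 0.32, 0, 0, 0, 0, 0, 0.44, 0, 0, 0, 0, 0, 0.496, 0, 0, 0, 0, 0, 0.496, 0, 0, 0, 0, 0, 0.496, 0, 0, 0])

```text
time: 3.65
position: [0.4552, 0.1424, 0.0491]
eef_rot: [3.14, -0.003, 0.601]
contact_force: [0.9, -0.0, 0.7]
finger_gap: 0.0
grasp_force: 0.0
```

```bash
python3 - <<'E'
from h import *
o=r.get_obs(); print(L(o['position']),o['position'][2],o['eef_rot'],o['contact_force'])
E
```

```text
[-0.13737494 -0.00772416] 0.04906526038494638 [ 3.13999757e+00 -2.64660557e-03  6.01094969e-01] [ 0.86038523 -0.03709069  0.73462382]
```

Emit:
play_rows(deltas=[0.04, -0.032, 0, 0, 0, -0.0022, 0.08, -0.032, 0, 0, 0, -0.0022, 0.12, -0.033, 0, 0, 0, -0.0022, 0.16, -0.034, 0, 0, 0, -0.0022, 0.2, -0.034, 0, 0, 0, -0.0022, 0.24, -0.035, 0, 0, 0, -0.0022, 0.28, -0.036, 0, 0, 0, -0.0022, 0.32, -0.036, 0, 0, 0, -0.0022, 0.36, -0.037, 0, 0, 0, -0.0022, 0.4, -0.038, 0, 0, 0, -0.0022])

```text
time: 4.65
position: [0.5284, 0.2051, 0.0462]
eef_rot: [3.141, 0.008, 0.615]
contact_force: [-4.7, -3.7, 3.8]
finger_gap: 0.0001
grasp_force: 2.8
```

```bash
python3 - <<'E'
from h import *
o=r.get_obs(); print(L(o['position']),o['position'][2],o['eef_rot'],o['contact_force'])
c=wrist(); cv2.imwrite('pics/w3.png',c['color'])
E
```

```text
[-0.04138285  0.00128535] 0.04619645823584606 [3.14113939 0.00787548 0.61516914] [-4.66675858 -3.72505536  3.82862154]
```

View pics/w3.png

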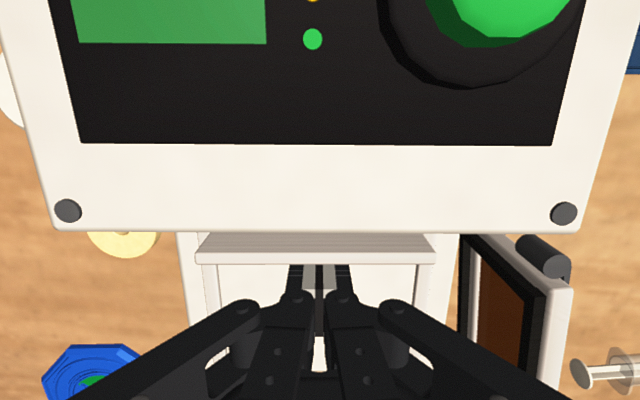

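The tray is square between the rails and sliding in (plate at about (315,258), housing edge at y 232), with ~6 N of push. I'll continue slowly.

Emit:
play_rows(deltas=[0.02, 0.003, 0, 0, 0, 0, 0.04, 0.005, 0, 0, 0, 0, 0.06, 0.005, 0, 0, 0, 0, 0.07, 0.005, 0, 0, 0, 0, 0.08, 0.005, 0, 0, 0, 0, 0.08, 0.005, 0, 0, 0, 0])

```text
time: 5.3
position: [0.547, 0.2171, 0.0466]
eef_rot: [-3.141, 0.001, 0.616]
contact_force: [-3.3, -1.9, -1.9]
finger_gap: 0.0002
grasp_force: 1.5
```

```bash
python3 - <<'E'
from h import *
o=r.get_obs(); print(L(o['position']),o['position'][2],o['eef_rot'],o['contact_force'])
E
```

```text
[-0.01927045  0.00030816] 0.046607215024890035 [-3.14134274e+00  1.24047745e-03  6.15746759e-01] [-3.27590783 -1.88714226 -1.88562281]
```

Emit:
play_rows(deltas=[0.006, 0, 0, 0, 0, 0, 0.012, 0, 0, 0, 0, 0, 0.016, 0, 0, 0, 0, 0])

```text
time: 5.6
position: [0.5506, 0.2197, 0.0471]
eef_rot: [-3.141, 0.0, 0.616]
contact_force: [-2.7, -1.4, -2.1]
finger_gap: 0.0
grasp_force: 1.7
```

Emit:
play_rows(deltas=[0.004, 0, 0, 0, 0, 0, 0.008, 0, 0, 0, 0, 0])

```text
time: 5.8
position: [0.5519, 0.2206, 0.0472]
eef_rot: [3.142, 0.001, 0.615]
contact_force: [-6.0, -3.0, 0.4]
finger_gap: 0.0
grasp_force: 0.7
```

```bash
python3 - <<'E'
from h import *
o=r.get_obs(); print(L(o['position']),o['position'][2],o['eef_rot'],o['contact_force'])
E
```

```text
[-0.01327195  0.00032254] 0.047246586998028306 [3.14156575e+00 1.37961745e-03 6.15323353e-01] [-6.04597031 -3.01028676  0.41758572]
```

Emit:
play_rows(deltas=[0.004, 0, 0, 0, 0, 0, 0.006, 0, 0, 0, 0, 0])

```text
time: 6.0
position: [0.5518, 0.2205, 0.0472]
eef_rot: [3.141, 0.005, 0.614]
contact_force: [-8.5, -4.3, 2.6]
finger_gap: -0.0003
grasp_force: 0.0
```

Emit:
play_rows(deltas=[0.004, 0, 0, 0, 0, 0, 0.006, 0, 0, 0, 0, 0])

```text
time: 6.2
position: [0.5518, 0.2203, 0.047]
eef_rot: [3.141, 0.008, 0.614]
contact_force: [-10.7, -6.1, 6.0]
finger_gap: -0.0
grasp_force: 0.0
```

```bash
python3 - <<'E'
from h import *
o=r.get_obs(); print(L(o['position']),o['position'][2],o['eef_rot'],o['contact_force'])
E
```

```text
[-0.01349337  0.00015744] 0.04700255298957471 [3.14085802 0.00843599 0.6138996 ] [-10.69899411  -6.12979709   6.031022  ]
```

The tray has stopped at the back wall: pushing to ~12 N gives no further motion, and the TCP is 11 mm before the expected −0.002. I'll back off, rise, and cross over to the outer side of the hatch.

Emit:
play_rows(deltas=[-0.12, 0, 0, 0, 0, 0, -0.24, 0, 0, 0, 0, 0, -0.24, 0, -0.2, 0, 0, 0, -0.24, 0, -0.38, 0, 0, 0, -0.24, 0, -0.38, 0, 0, 0])

```text
time: 6.7
position: [0.5131, 0.1926, 0.1508]
eef_rot: [3.137, -0.02, 0.617]
contact_force: [1.5, 0.2, -0.1]
finger_gap: 0.0
grasp_force: 0.0
```

Emit:
play_rows(deltas=[-0.07, 0.16, 0, 0, 0, 0, -0.14, 0.32, 0, 0, 0, 0, -0.22, 0.48, 0, 0, 0, 0, -0.22, 0.56, 0, 0, 0, 0, -0.22, 0.56, 0, 0, 0, 0])

```text
time: 7.2
position: [0.5459, 0.0381, 0.1435]
eef_rot: [3.138, -0.005, 0.609]
contact_force: [0.0, 0.7, 0.6]
finger_gap: -0.0002
grasp_force: 0.0
```

```bash
python3 - <<'E'
from h import *
o=r.get_obs(); print(L(o['position']),o['position'][2],o['eef_rot'],o['contact_force'])
c=cap('top'); cv2.imwrite('pics/t2.png',cv2.resize(c['color'][60:260,180:420],None,fx=3,fy=3,interpolation=cv2.INTER_CUBIC))
h,n=np.array([-.013,-.078]),None
pv=None
for t in np.arange(1.8,-.05,-.1):
    u=np.array([-np.sin(t),np.cos(t)]); n=np.array([np.cos(t),np.sin(t)])
    p=h+.11*u-.004*n-[.011,.0145]
    print('%.2f'%t,p.round(4), ((p-[-.13,-.14])*[4,-4]).round(3))
E
```

```text
[-0.12342169 -0.14524088] 0.1434677215698032 [ 3.1377812  -0.00513448  0.60852171] [0.01038787 0.65208804 0.5778537 ]
1.80 [-0.1302 -0.1214] [-0.001 -0.074]
1.70 [-0.1326 -0.1106] [-0.01  -0.117]
1.60 [-0.1338 -0.0997] [-0.015 -0.161]
1.50 [-0.134  -0.0887] [-0.016 -0.205]
1.40 [-0.1331 -0.0777] [-0.012 -0.249]
1.30 [-0.1311 -0.0669] [-0.004 -0.292]
1.20 [-0.128  -0.0564] [ 0.008 -0.335]
1.10 [-0.1238 -0.0462] [ 0.025 -0.375]
1.00 [-0.1187 -0.0364] [ 0.045 -0.414]
0.90 [-0.1127 -0.0273] [ 0.069 -0.451]
0.80 [-0.1057 -0.0187] [ 0.097 -0.485]
0.70 [-0.0979 -0.0109] [ 0.128 -0.516]
0.60 [-0.0894 -0.004 ] [ 0.162 -0.544]
0.50 [-0.0802  0.0021] [ 0.199 -0.568]
0.40 [-0.0705  0.0073] [ 0.238 -0.589]
0.30 [-0.0603  0.0114] [ 0.279 -0.606]
0.20 [-0.0498  0.0145] [ 0.321 -0.618]
0.10 [-0.039   0.0166] [ 0.364 -0.626]
-0.00 [-0.028   0.0175] [ 0.408 -0.63 ]
```

View pics/t2.png

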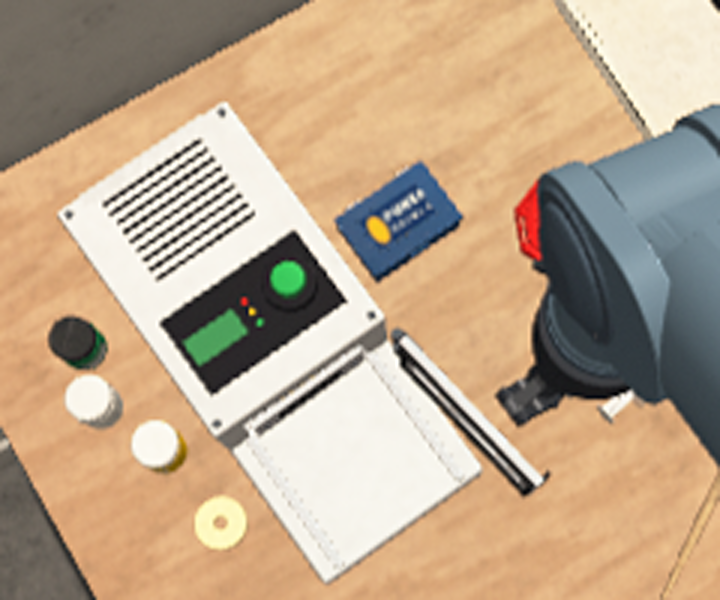

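The tray front is at the mouth, parallel to it (pad from (258,430) to (365,355)), and the finger is on the outer side of the hatch at (530,400). Next I'll lower, then swing along the arc.

Emit:
play_rows(deltas=[-0.028, -0.02, 0.15, 0, 0, -0.001, -0.028, -0.02, 0.312, 0, 0, -0.001, -0.028, -0.02, 0.312, 0, 0, -0.001, -0.028, -0.02, 0.312, 0, 0, -0.001])

```text
time: 7.65
position: [0.533, 0.0447, 0.0646]
eef_rot: [-3.14, -0.001, 0.626]
contact_force: [1.8, 0.2, 0.5]
finger_gap: -0.0
grasp_force: 0.0
```

```bash
python3 - <<'E'
from h import *
o=r.get_obs(); print(L(o['position']),o['position'][2],o['eef_rot'],o['contact_force'])
E
```

```text
[-0.13013546 -0.13237731] 0.06458545741132597 [-3.13979289e+00 -9.75303806e-04  6.25768388e-01] [1.78404204 0.16161648 0.48461664]
```

Emit:
play_rows(deltas=[0, -0.055, 0, 0, 0, 0, -0.01, -0.1, 0, 0, 0, 0, -0.015, -0.14, 0, 0, 0, 0, -0.016, -0.185, 0, 0, 0, 0, -0.012, -0.23, 0, 0, 0, 0, -0.004, -0.27, 0, 0, 0, 0, 0.008, -0.315, 0, 0, 0, 0, 0.025, -0.355, 0, 0, 0, 0, 0.045, -0.395, 0, 0, 0, 0, 0.069, -0.43, 0, 0, 0, 0])

```text
time: 8.65
position: [0.4838, 0.1403, 0.064]
eef_rot: [-3.141, 0.001, 0.623]
contact_force: [-0.5, 0.2, 0.2]
finger_gap: -0.0001
grasp_force: 0.3
```

```bash
python3 - <<'E'
from h import *
o=r.get_obs(); print(L(o['position']),o['position'][2],o['eef_rot'],o['contact_force'])
E
```

```text
[-0.11516873 -0.02591382] 0.06398395075081015 [-3.14109319e+00  9.31203020e-04  6.22559129e-01] [-0.50492001  0.21126941  0.21599682]
```

Emit:
play_rows(deltas=[0.037, -0.029, 0, 0, 0, 0, 0.069, -0.06, 0, 0, 0, 0, 0.103, -0.088, 0, 0, 0, 0, 0.139, -0.112, 0, 0, 0, 0, 0.178, -0.133, 0, 0, 0, 0, 0.219, -0.15, 0, 0, 0, 0, 0.261, -0.162, 0, 0, 0, 0, 0.29, -0.168, 0, 0, 0, 0, 0.3, -0.168, 0, 0, 0, 0])

```text
time: 9.55
position: [0.522, 0.2184, 0.0645]
eef_rot: [-3.141, -0.001, 0.622]
contact_force: [-1.6, -0.1, 0.6]
finger_gap: -0.0003
grasp_force: 0.3
```

```bash
python3 - <<'E'
from h import *
o=r.get_obs(); print(L(o['position']),o['position'][2],o['eef_rot'],o['contact_force'])
c=wrist(); cv2.imwrite('pics/w4.png',c['color'])
E
```

```text
[-0.03897929  0.01581683] 0.06453672730745397 [-3.14113487e+00 -1.44998504e-03  6.22433375e-01] [-1.64578513 -0.12711526  0.62959476]
```

View pics/w4.png

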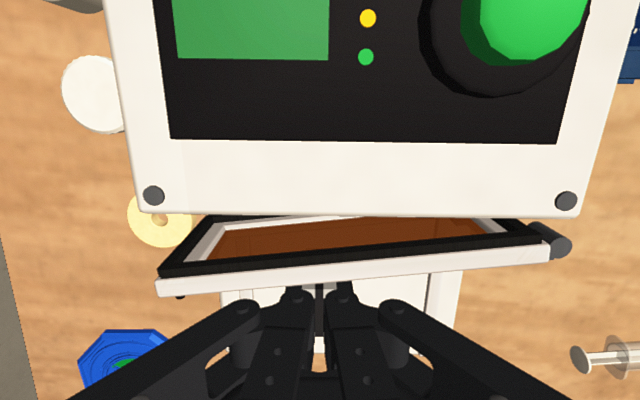

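The hatch is nearly shut (free edge at (160,285), hinge at (560,245)). I'll close the remaining ~11 mm in small steps.

Emit:
play_rows(deltas=[0.012, 0, 0, 0, 0, 0, 0.022, 0, 0, 0, 0, 0, 0.032, 0, 0, 0, 0, 0, 0.032, 0, 0, 0, 0, 0])

```text
time: 10.0
position: [0.5279, 0.2218, 0.0644]
eef_rot: [3.141, -0.001, 0.622]
contact_force: [-0.9, -0.5, 0.4]
finger_gap: 0.0002
grasp_force: 0.0
```

Emit:
play_rows(deltas=[0.006, 0, 0, 0, 0, 0, 0.01, 0, 0, 0, 0, 0, 0.01, 0, 0, 0, 0, 0])

```text
time: 10.3
position: [0.5297, 0.2233, 0.0643]
eef_rot: [3.141, -0.0, 0.622]
contact_force: [-0.4, -0.8, -0.1]
finger_gap: 0.0002
grasp_force: 0.1
```

```bash
python3 - <<'E'
from h import *
o=r.get_obs(); print(L(o['position']),o['position'][2],o['eef_rot'],o['contact_force'])
E
```

```text
[-0.02982018  0.01532965] 0.06431502840129752 [ 3.14148247e+00 -2.82983618e-04  6.21925536e-01] [-0.37860998 -0.76033872 -0.07996959]
```

Emit:
play_rows(deltas=[0.006, 0, 0, 0, 0, 0, 0.01, 0, 0, 0, 0, 0, 0.01, 0, 0, 0, 0, 0])

```text
time: 10.6
position: [0.5315, 0.2246, 0.0642]
eef_rot: [3.142, 0.0, 0.622]
contact_force: [-0.4, -1.2, -0.1]
finger_gap: 0.0003
grasp_force: 0.5
```

Emit:
play_rows(deltas=[0.005, 0, 0, 0, 0, 0, 0.008, 0, 0, 0, 0, 0])

```text
time: 10.8
position: [0.5315, 0.2246, 0.064]
eef_rot: [3.141, 0.005, 0.622]
contact_force: [-5.8, -3.5, 5.4]
finger_gap: -0.0005
grasp_force: 3.4
```

Emit:
play_rows(deltas=[0.004, 0, 0, 0, 0, 0, 0.006, 0, 0, 0, 0, 0, 0.006, 0, 0, 0, 0, 0])

```text
time: 11.1
position: [0.5315, 0.2245, 0.0639]
eef_rot: [3.141, 0.008, 0.622]
contact_force: [-6.9, -4.3, 7.0]
finger_gap: -0.0003
grasp_force: 4.4
```

```bash
python3 - <<'E'
from h import *
o=r.get_obs(); print(L(o['position']),o['position'][2],o['eef_rot'],o['contact_force'])
E
```

```text
[-0.0276638   0.01535368] 0.06385529194276829 [3.14063386 0.00842568 0.62165883] [-6.91565714 -4.25699889  7.01933049]
```

The hatch stopped at the expected depth (−0.0277 against a computed −0.028) with force rising, so it is shut. Next I'll back off, rise, and go over the button.

Emit:
play_rows(deltas=[-0.08, 0, 0, 0, 0, 0, -0.18, 0, 0, 0, 0, 0, -0.18, 0, -0.2, 0, 0, 0, -0.18, 0, -0.4, 0, 0, 0, -0.18, 0, -0.5, 0, 0, 0, -0.18, 0, -0.5, 0, 0, 0])

```text
time: 11.7
position: [0.5018, 0.203, 0.1947]
eef_rot: [3.138, -0.012, 0.622]
contact_force: [0.8, 0.2, 0.0]
finger_gap: 0.0004
grasp_force: 0.0
```

Emit:
play_rows(deltas=[0.13, 0.05, 0, 0, 0, 0, 0.26, 0.1, 0, 0, 0, 0, 0.39, 0.15, 0, 0, 0, 0, 0.52, 0.2, 0, 0, 0, 0, 0.52, 0.2, 0, 0, 0, 0, 0.52, 0.2, 0, 0, 0, 0])

```text
time: 12.3
position: [0.6322, 0.2358, 0.1874]
eef_rot: [-3.14, 0.002, 0.622]
contact_force: [-0.8, -0.4, 0.6]
finger_gap: -0.0002
grasp_force: 0.0
```

```bash
python3 - <<'E'
from h import *
o=r.get_obs(); print(L(o['position']),o['position'][2],o['eef_rot'],o['contact_force'])
c=cap('scene'); cv2.imwrite('pics/s2.png',cv2.resize(c['color'][140:340,190:430],None,fx=3,fy=3,interpolation=cv2.INTER_CUBIC))
c=cap('top'); g=c['color'].astype(int); m=(g[...,1]>150)&(g[...,2]<90)&(g[...,0]<120); 
n,l,s,ce=cv2.connectedComponentsWithStats(m.astype(np.uint8)); 
for i in range(1,n):
  if s[i,4]>20: print(s[i],ce[i],L(pt(c,*ce[i],.123)),pt(c,*ce[i]))
E
```

```text
[ 0.06116426 -0.03355349] 0.1873583020731343 [-3.13990431e+00  1.98806182e-03  6.21961285e-01] [-0.77840963 -0.44558717  0.64876147]
[270 147  11  11  89] [275.31460674 152.1011236 ] [ 0.06274025 -0.03267505] [0.63185708 0.23699908 0.12677302]
[242 164  20  17 154] [251.2012987  171.96103896] [0.05713918 0.03552058] [0.59400827 0.29347353 0.10370321]
[328 279  15   9  63] [334.25396825 282.0952381 ] [-0.23938446  0.03008792] [0.34512988 0.11054866 0.00715271]
[265 283  16   7  70] [271.98571429 285.61428571] [-0.16832259  0.13883083] [0.33972097 0.25914353 0.00610745]
```

View pics/s2.png

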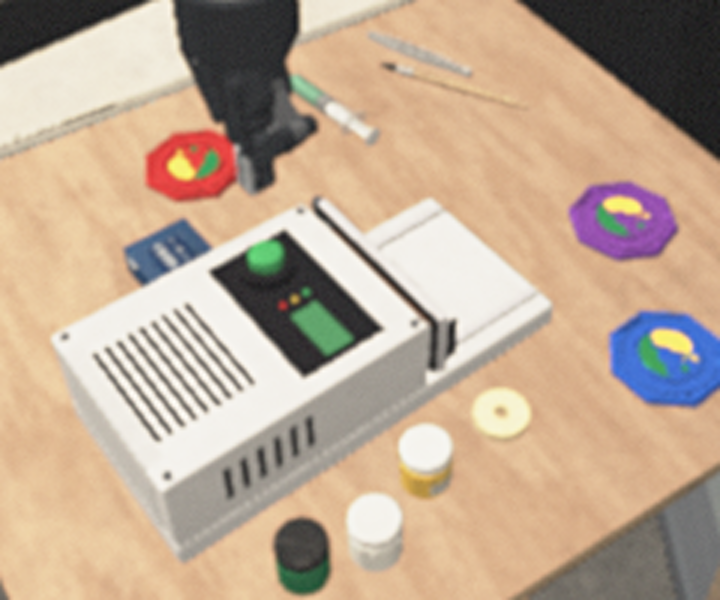

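The hatch is flush with the mouth (edge from (320,205) to (440,355)), and the finger is above the button at (265,255). I'll press in small steps.

Emit:
play_rows(deltas=[0.006, 0, 0.1, 0, 0, 0, 0.006, 0, 0.18, 0, 0, 0, 0.006, 0, 0.21, 0, 0, 0, 0.006, 0, 0.21, 0, 0, 0])

```text
time: 12.8
position: [0.632, 0.2358, 0.1354]
eef_rot: [-3.141, 0.003, 0.623]
contact_force: [-0.1, 0.3, 0.9]
finger_gap: -0.0001
grasp_force: 0.0
```

Emit:
play_rows(deltas=[0, 0, 0.008, 0, 0, 0, 0, 0, 0.016, 0, 0, 0, 0, 0, 0.024, 0, 0, 0, 0, 0, 0.03, 0, 0, 0])

```text
time: 13.2
position: [0.6342, 0.2367, 0.1298]
eef_rot: [3.141, -0.001, 0.622]
contact_force: [0.1, -0.1, -0.6]
finger_gap: 0.0001
grasp_force: 0.0
```

Emit:
play_rows(deltas=[0, 0, 0.006, 0, 0, 0, 0, 0, 0.012, 0, 0, 0, 0, 0, 0.012, 0, 0, 0])

```text
time: 13.5
position: [0.6336, 0.2365, 0.1259]
eef_rot: [-3.141, 0.001, 0.622]
contact_force: [-0.6, -0.1, -0.2]
finger_gap: 0.0004
grasp_force: 0.0
```

Emit:
play_rows(deltas=[0, 0, 0.006, 0, 0, 0, 0, 0, 0.012, 0, 0, 0, 0, 0, 0.012, 0, 0, 0])

```text
time: 13.8
position: [0.634, 0.2367, 0.1234]
eef_rot: [-3.142, -0.0, 0.622]
contact_force: [-0.8, -0.2, 1.1]
finger_gap: -0.0001
grasp_force: 0.7
```

Emit:
play_rows(deltas=[0, 0, 0.006, 0, 0, 0, 0, 0, 0.012, 0, 0, 0, 0, 0, 0.012, 0, 0, 0])

```text
time: 14.1
position: [0.634, 0.2367, 0.1205]
eef_rot: [3.142, -0.001, 0.622]
contact_force: [-0.2, 1.0, 2.0]
finger_gap: -0.0001
grasp_force: 1.4
```

Emit:
play_rows(deltas=[0, 0, 0.004, 0, 0, 0, 0, 0, 0.008, 0, 0, 0, 0, 0, 0.008, 0, 0, 0])

```text
time: 14.4
position: [0.634, 0.2367, 0.1185]
eef_rot: [3.142, -0.0, 0.622]
contact_force: [-1.5, -0.2, 4.0]
finger_gap: 0.0004
grasp_force: 1.8
```

Emit:
play_rows(deltas=[0, 0, 0.004, 0, 0, 0, 0, 0, 0.008, 0, 0, 0, 0, 0, 0.008, 0, 0, 0])

```text
time: 14.7
position: [0.634, 0.2367, 0.1181]
eef_rot: [3.141, -0.0, 0.622]
contact_force: [-3.2, -1.8, 10.0]
finger_gap: -0.0003
grasp_force: 4.9
```

Emit:
play_rows(deltas=[0, 0, 0.004, 0, 0, 0, 0, 0, 0.008, 0, 0, 0, 0, 0, 0.008, 0, 0, 0])

```text
time: 15.0
position: [0.6341, 0.2367, 0.118]
eef_rot: [3.14, 0.0, 0.622]
contact_force: [-5.1, -3.5, 16.5]
finger_gap: -0.0001
grasp_force: 8.2
```

The button has bottomed out. I'll release and rise clear.

Emit:
play_rows(deltas=[0, 0, -0.04, 0, 0, 0, 0, 0, -0.12, 0, 0, 0, 0, 0, -0.3, 0, 0, 0, 0, 0, -0.4, 0, 0, 0, 0, 0, -0.4, 0, 0, 0, 0, 0, -0.4, 0, 0, 0, 0, 0, -0.4, 0, 0, 0])

```text
time: 15.7
position: [0.6327, 0.2356, 0.212]
eef_rot: [-3.141, 0.004, 0.622]
contact_force: [0.1, -0.7, -0.1]
finger_gap: -0.0003
grasp_force: 0.0
```

```bash
python3 - <<'E'
from h import *
c=cap('scene'); cv2.imwrite('pics/s3.png',cv2.resize(c['color'][140:340,190:430],None,fx=3,fy=3,interpolation=cv2.INTER_CUBIC))
E
```

```text
(no output)
```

View pics/s3.png

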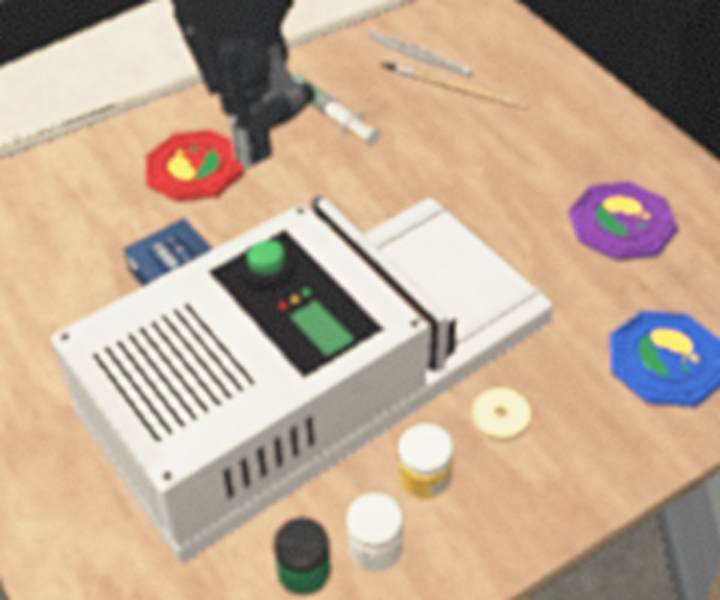

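The hatch is still shut (edge from (320,205) to (440,355)), the button is up at (265,257), and nothing else has moved. Handing in.

```bash
python3 -c "
from rig import r
print(r.hand_in())"
```

```text
the job is handed in; nothing more can be done
None
```

I pushed the tray fully in, shut the hatch, then pressed the start button right down and released it. The job is handed in at about 16 s of the 58 s allowed; the hand-in call returned no verdict.

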